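Spray a control unit's plug socket with contact cleaner

TASK

Clear the guide channel of the spraying station by lifting out the plain case standing in it and setting it down flat and right way up on the bench, off the station. Then put the control unit in the channel with its plug socket leading, slide it under the hood until it is fully home against the end stop, and only then press the white nozzle cap of the clamped canister all the way down and let it spring back. Leave the unit fully home in the channel, and do not disturb the black box, the loudspeaker or the loose spray can.

Things in the scene. Friction and masses are not known exactly. Their poses are not given: they have to be found in the camera images.
- station: Fixed spraying station. Origin on the channel's centre line at bench height, z up. Its 4 mm steel plate spans x -45 to 45, y -110 to 105 mm, and under the canister x to 125, y -118 to -42. The channel runs along y; parts enter at the +y end and slide to -y on the plate. Rails (8 mm thick, tops z 16 mm) leave 56 mm width (x +-28) from y -107 to 43; flared lips to y 66
- stop (a point): middle of the end stop's face, at the channel's far end (station x 0, y -100, z 24 mm)
- hood_edge (a point): middle of the lower edge of the hood's open side (station x 0, y -50, z 58 mm). The aluminium hood covers the channel from here to the end stop, underside z 58, top z 61 mm, 72 mm wide, closed at the sides. Beside it stands the clamped canister: 62 mm diameter over its bands, axis at station x 85, y -85, 162 mm high, with a holding post behind it (x to 126 mm)
- cap_top (a point): centre of the top face of the white sprung nozzle cap on the clamped canister; cap 36 mm diameter, 24 mm high, top at z 187 mm when up; z axis up. A thin spray tube (6 mm) leaves the cap towards the station's -x and slopes down to 75 mm height over the hood; it moves with the cap
- cap (a joint): travel of the nozzle cap in m: 0 up, 0.008 fully down. Spring: 3 N to start, 8 N fully down; springs back by itself
- unit: Control unit, loose, 0.22 kg: ribbed aluminium case 50 mm wide (y), 40 mm high, x -60 to 40 mm, with a black plug socket (36 mm wide, z 8 to 32 mm) sticking out from x 40 to 60 mm. 120 mm long in all. Origin: centre of the underside of the whole length; x points to the socket, z up. Fully home: socket's face against the end stop, x axis along the station's -y
- unit_plug (a point): centre of the outer face of the unit's plug socket (unit's x 60, z 20 mm)
- case: Plain case without a socket, loose, about 0.16 kg, same ribbed aluminium: 80 mm long (x), 50 mm wide (y), 40 mm high, origin at the centre of its underside, z up. Starts standing in the channel before the hood, lengthwise
- amp: bystander: black plastic box 100 mm (x) by 70 mm (y) by 35 mm high, loose on the bench; origin at the centre of its underside
- speaker: bystander: round black loudspeaker, 84 mm diameter foot, 60 mm body, 52 mm high, loose on the bench; origin at the centre of its underside
- can: bystander: loose spray can with a closed cap, 56 mm diameter, 185 mm high, standing behind the station; origin at the centre of its underside

How it is judged:
By the outcome, as a careful person would: the job done as asked, in the order asked, and still so for the second after the job is handed in, with the robot touching nothing.
It also fails if it takes over 61 s, if anything falls off the work surface, if the arm or the gripper's body presses on something with over 40 N, if the wrist force passes 120 N, or if a joint passes its speed limit or range.

ROBOT

A 6-joint arm with a two-finger parallel gripper is mounted at the origin on the work surface. World frame = base frame: x ahead of the robot, y to its left, z up, the work surface at z = 0. Lengths are in m, angles in rad, forces in N, time in s.
With the tool pointing down it reaches from about 0.325 to 0.85 m from the base axis. Payload 4.4 kg.
Tool frame: the origin (TCP) lies on the centre line of the jaws, within the pads' length; the fingertips stand ctrl.finger_overhang ahead of it and the grasp point (between the pads) lies 3 mm ahead of it (ctrl.finger_overhang is the distance from the TCP to the fingertips, in m); z points along the fingers, y is the line along which they close (so a half turn about z gives the same grasp; the last joint's range is limited). The gripper opens to 94 mm and grips with 3 to 60 N. Pads are 16 mm wide; open, the fingers measure 119 mm over their backs; the gripper's body (75 mm by 177 mm) begins 78 mm behind the grasp point.
Start: joints at [-1.321, 0.207, 1.542, -0, 1.393, -0.15], TCP at [0.224, -0.529, 0.227] pointing down, gripper open.
Joint ranges: [-2.73, 2.73], [-0.86, 2.22], [0.23, 2.46], [-1.11, 4.25], [0.08, 2.63], [-2.82, 2.82]. Speed limits (rad/s): [2.79, 2.79, 3.14, 3.14, 3.14, 3.14].

INTERFACE

Orientations are given as a rotation vector (axis times angle).
In Python, from plant import ctrl gives the robot as it stands.
- The arm moves only by the shell command python3 -m pendant 'ROWS'. ROWS is JSON, a list of rows, each an object with "dr": the turn, a rotation vector about the world's x, y, z in degrees, a list of three; "offset": the shift along the world's x, y, z in cm, a list of three; "hand": the finger opening in cm, from 0 to 9.4. In form: [{"dr": [rx, ry, rz], "offset": [dx, dy, dz], "hand": hand}, ...]. A call has 1 to 5 rows; each row shifts and turns the commanded pose from where the row before left it; what a row does not reach is not made up. A row lasts 1/10 s, in which the tool goes at most 50 mm and 8.59 degrees, less where a joint would pass 70% of its speed; a pose out of reach is approached as far as the arm can. A call is refused whole if a number of a shift passes 5 or a number of a turn 8.59, either way. A call with a gripper value outside its range is refused whole. The fingers move at their own pace and stop on an object; the grip force is fixed at half the most. Time passes only in rows, so rows that do not move let the fingers close. It gives the time, the measured TCP pose, the force, the opening and the grip force at its end, in the units of the state.
- ctrl.get_state(): the state, without advancing time (a new reading comes with each control period).
- ctrl.snapshot(name): name is "scene" or "top" or "wrist"; returns a dict with "frame" (400x640x3 uint8, red, green, blue), "K" (3x3 intrinsics, pixels), "k1" (the pictures are not rectified: a ray, as slopes to the right and down, at radius r is drawn at 1 + k1 r^2 times it, then the intrinsics apply), "T" (4x4, takes a point from camera to world coordinates); the wrist camera has in their place "T_tool_cam" (4x4, takes a point from camera to tool coordinates, whose origin is the TCP and whose axes are the flange's). Camera axes: x right, y down, z forward; pixel columns grow to the right and rows downward; lengths in m; the calibration is good to about 2 mm. A picture is of the moment at which its call begins: read the wrist's pose just before it. There is no depth.
- ctrl.hand_in(): hands the job in; it is judged then, once.
The state is a dict: "clock": time; "q": joint angles; "qvel": joint speeds; "joint_efforts": joint torques, N m; "tcp_pos": TCP position; "tcp_rot": TCP orientation; "contact_force": force on the tool from outside, world axes, zero at the start; "torque": the same for the moment, N m; "gripper_width": finger opening in m; "grasp_force": force on a finger pad.
Only numpy, scipy, OpenCV 4.12 (cv2) and the standard library are available. Lean on these libraries where they do the work, as an engineer would, in place of code of your own. Each camera call takes 0.05 s, during which the arm holds its last target. There are 200 camera calls.

## Working session

There is one attempt and no reset: what is moved stays moved. The work goes in short steps, Python scripts to look and compute and a shell command to move; the robot and the scene stay as the last step left them, time stands still between calls to the robot, and variables do not carry over. Pictures are saved under pics/ and viewed, at most 10 in all, crops included, and the job is handed in when it is done.

```bash
ls; mkdir -p pics
cat > h.py <<'E'
import numpy as np, cv2
from plant import ctrl
from scipy.spatial.transform import Rotation as R
def snap(n,f=None):
    s=ctrl.get_state(); d=ctrl.snapshot(n)
    if 'T' not in d:
        T=np.eye(4);T[:3,:3]=R.from_rotvec(s['tcp_rot']).as_matrix();T[:3,3]=s['tcp_pos'];d['T']=T@d['T_tool_cam']
    if f: cv2.imwrite('pics/'+f,d['frame'][:,:,::-1])
    return d
def ray(d,px):
    k1=float(d['k1']);K=d['K']
    p=cv2.undistortPoints(np.array([[px]],float),K,np.array([k1,0,0,0.]))[0,0]
    return d['T'][:3,3],d['T'][:3,:3]@np.array([*p,1])
def onz(d,px,z):
    o,v=ray(d,px);return o+v*(z-o[2])/v[2]
def proj(d,P):
    T=np.linalg.inv(d['T']);c=T[:3,:3]@np.array(P)+T[:3,3]
    return cv2.projectPoints(c[None],np.zeros(3),np.zeros(3),d['K'],np.array([float(d['k1']),0,0,0.]))[0][0,0]
E
python3 - <<'E'
from h import *
print(ctrl.finger_overhang); s=ctrl.get_state(); print({k:np.round(v,3) for k,v in s.items()})
for n in('scene','top'):
    d=snap(n,n+'1.png'); print(n,d['k1'],np.round(d['K'],1).tolist(),np.round(d['T'],3).tolist())
E
```

```text
pics
0.022
{'clock': np.float64(0.0), 'q': array([-1.321,  0.207,  1.543, -0.   ,  1.393, -0.151]), 'qvel': array([-0.001,  0.001, -0.003,  0.001, -0.001, -0.001]), 'joint_efforts': array([-2.0000e-03, -3.7088e+01, -2.8142e+01,  7.0000e-02,  3.6000e-02,
       -0.0000e+00]), 'tcp_pos': array([ 0.224, -0.529,  0.226]), 'tcp_rot': array([-3.077, -0.625,  0.   ]), 'contact_force': array([-0.04 ,  0.528, -0.376]), 'torque': array([-0.014, -0.043,  0.014]), 'grasp_force': np.float64(0.0), 'gripper_width': np.float64(0.094)}
scene -0.03895097815959271 [[433.3, 0.0, 315.1], [0.0, 433.3, 199.3], [0.0, 0.0, 1.0]] [[0.735, 0.558, -0.386, 0.949], [0.678, -0.59, 0.439, -0.432], [0.017, -0.584, -0.812, 1.001], [0.0, 0.0, 0.0, 1.0]]
top 0.014318631858887614 [[361.9, 0.0, 308.0], [0.0, 361.9, 204.2], [0.0, 0.0, 1.0]] [[0.009, -0.997, 0.082, 0.482], [-1.0, -0.009, 0.005, 0.025], [-0.005, -0.082, -0.997, 0.929], [0.0, 0.0, 0.0, 1.0]]
```

View pics/top1.png

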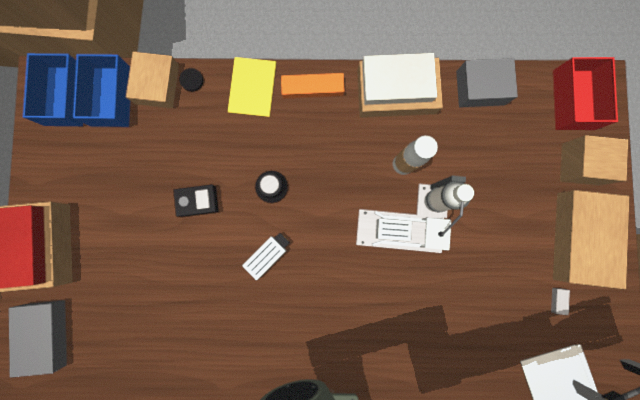

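View pics/scene1.png

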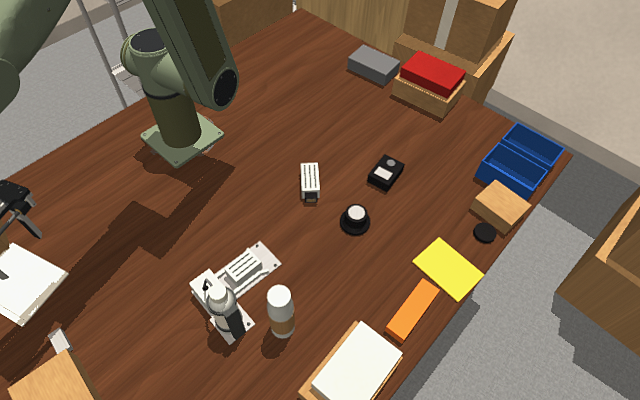

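Top view: the station is at (357–452, 208–252) with the hood at its right, the case at (395,230), the unit at (265,257) with its socket at the upper right (282,240), the speaker at (271,186) and the canister cap at (464,193). I'll enlarge this and measure.

Run:
```python
from h import *
d=snap('top');f=d['frame']
c=f[170:290,235:480][:,:,::-1]; cv2.imwrite('pics/c1.png',cv2.resize(c,None,fx=3.2,fy=3.2,interpolation=cv2.INTER_CUBIC))
hsv=cv2.cvtColor(f,cv2.COLOR_RGB2HSV)
m=((hsv[...,1]<60)&(hsv[...,2]>110)).astype(np.uint8)*255
m=cv2.morphologyEx(m,cv2.MORPH_CLOSE,np.ones((5,5)))
for c in cv2.findContours(m,0,2)[0]:
    x,y,w,h=cv2.boundingRect(c)
    if cv2.contourArea(c)>60 and 150<x<480 and 120<y<300:
        r=cv2.minAreaRect(c);print(np.round(r[0],1),np.round(r[1],1),round(r[2],1),[np.round(onz(d,p,.04)[:2],3).tolist() for p in cv2.boxPoints(r)])
```

```text
[263.3 257.8] [21.2 41.7] 45.0 [[0.406, 0.191], [0.478, 0.121], [0.442, 0.084], [0.37, 0.154]]
[201.8 198.7] [19.1 13.4] 84.8 [[0.589, 0.312], [0.592, 0.279], [0.545, 0.273], [0.542, 0.306]]
[414.7 214.5] [112.7  71. ] 5.2 [[0.457, -0.087], [0.632, -0.103], [0.609, -0.379], [0.436, -0.358]]
[269. 184.] [18. 18.] 90.0 [[0.627, 0.15], [0.628, 0.105], [0.583, 0.104], [0.582, 0.149]]
[420.2 150.4] [23.9 36.6] 54.5 [[0.69, -0.194], [0.744, -0.269], [0.695, -0.302], [0.641, -0.228]]
```

View pics/c1.png

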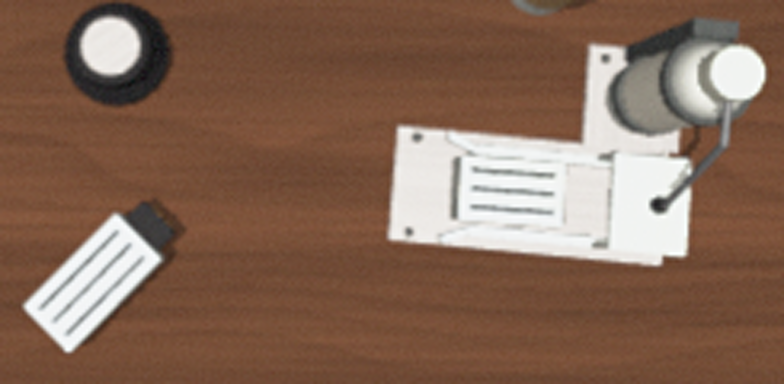

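The crop (scale 3.2, offset 235,170) shows plate corners (397,126), (389,240) and (662,264), hood-top corners (613,152), (690,157) and (687,256), cap (738,72), and the case top around (462,155)–(562,225).

Run:
```python
from h import *
d=snap('top')
def P(u,v,z): return np.round(onz(d,(u/3.2+235-.34,v/3.2+170-.34),z)*1000,0)[:2]
for n,z,l in [('plate',.004,[(397,126),(389,240),(662,264)]),('hood',.061,[(613,152),(690,157),(687,256),(609,246)]),('cap',.187,[(738,72)]),('case',.044,[(462,155),(566,163),(562,225),(457,218)]),('unit',.04,[(121,213),(163,256),(69,352),(24,306)]),('sock',.032,[(146,202),(184,235)]),('spk',.052,[(111,46)])]:
    print(n,*[P(*p,z) for p in l])
w=ctrl.snapshot('wrist');print(np.round(w['K'],1).tolist(),w['k1'],np.round(w['T_tool_cam'],3).tolist())
```

```text
plate [ 547. -100.] [457. -93.] [ 440. -309.]
hood [ 525. -253.] [ 522. -311.] [ 449. -307.] [ 456. -249.]
cap [ 571. -294.]
case [ 523. -144.] [ 518. -223.] [ 470. -219.] [ 475. -140.]
unit [476. 116.] [444.  84.] [371. 154.] [405. 189.]
sock [485.  98.] [460.  68.]
spk [603. 125.]
[[286.8, 0.0, 322.9], [0.0, 286.8, 197.8], [0.0, 0.0, 1.0]] -0.04668790686279715 [[-0.001, -0.965, -0.262, 0.077], [1.0, -0.001, -0.0, 0.0], [-0.0, -0.262, 0.965, -0.157], [0.0, 0.0, 0.0, 1.0]]
```

```bash
python3 -m pendant '[{"dr":[0,0,6],"offset":[2.5,3.3,0.3],"hand":9.4},{"dr":[0,0,6],"offset":[2.5,3.3,0.3],"hand":9.4},{"dr":[0,0,6],"offset":[2.5,3.3,0.3],"hand":9.4},{"dr":[0,0,6],"offset":[2.5,3.3,0.3],"hand":9.4},{"dr":[0,0,6],"offset":[2.5,3.3,0.3],"hand":9.4}]'
python3 -m pendant '[{"dr":[0,0,6],"offset":[2.5,3.3,0],"hand":9.4},{"dr":[0,0,6],"offset":[2.5,3.3,0],"hand":9.4},{"dr":[0,0,6],"offset":[2.5,3.3,0],"hand":9.4},{"dr":[0,0,6],"offset":[2.5,3.3,0],"hand":9.4},{"dr":[0,0,6],"offset":[2.5,3.3,0],"hand":9.4}]'
python3 -m pendant '[{"dr":[0,0,2.5],"offset":[2.2,1.8,0],"hand":9.4},{"dr":[0,0,0],"offset":[0,0,0],"hand":9.4},{"dr":[0,0,0],"offset":[0,0,0],"hand":9.4}]'
python3 - <<'E'
from h import *
s=ctrl.get_state();print(s['clock'],s['tcp_pos'],s['tcp_rot'],s['q'],s['contact_force'])
print(R.from_rotvec(s['tcp_rot']).as_matrix())
snap('wrist','w1.png')
E
```

```text
clock: 0.75
tcp_pos: [0.35, -0.363, 0.2425]
tcp_rot: [2.809, 1.406, 0.0]
contact_force: [-0.3, -0.3, -0.0]
gripper_width: 0.0938
grasp_force: 0.0
clock: 1.25
tcp_pos: [0.4751, -0.1979, 0.2425]
tcp_rot: [2.349, 2.086, 0.0]
contact_force: [0.3, -1.0, -0.6]
gripper_width: 0.0943
grasp_force: 0.0
clock: 1.55
tcp_pos: [0.4962, -0.1812, 0.2422]
tcp_rot: [-2.306, -2.132, 0.001]
contact_force: [-0.5, -0.0, 0.0]
gripper_width: 0.094
grasp_force: 0.0
1.55 [ 0.49615755 -0.18124415  0.24220449] [-2.30638559e+00 -2.13244805e+00  1.43705099e-03] [-5.13707390e-01  9.59124451e-02  1.63713478e+00 -7.41888015e-04
  1.40925770e+00 -4.35257050e-01] [-0.49874143 -0.0283041   0.03939638]
[[ 7.82505007e-02  9.96933247e-01 -9.80124812e-04]
 [ 9.96933662e-01 -7.82508162e-02 -2.87723527e-04]
 [-3.63536717e-04 -9.54604908e-04 -9.99999478e-01]]
```

View pics/w1.png

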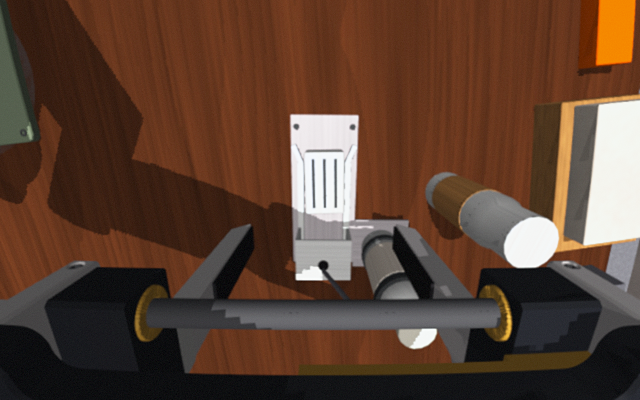

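The wrist view shows the case top at (305–343, 150–212), plate-end corners at (291,115) and (358,115), and the hood's front edge near row 240. I'll measure those.

Run:
```python
from h import *
d=snap('wrist');f=d['frame']
c=f[100:290,270:420][:,:,::-1]; cv2.imwrite('pics/c2.png',cv2.resize(c,None,fx=3.1,fy=3.1,interpolation=cv2.INTER_CUBIC))
O=np.array([493.8,-201.2]);t=np.radians(-4.5);X=np.array([np.cos(t),np.sin(t)]);Y=np.array([-X[1],X[0]])
for x,y,z in [(45,105,4),(-45,105,4),(36,-50,61),(-36,-50,61),(25,60,44),(-25,-20,44),(85,-85,187),(28,43,16),(-28,43,16)]:
    print((x,y,z),np.round(proj(d,[*(O+x*X+y*Y)/1000,z/1000]),1))
for p in [(291,115),(358,115)]: print(onz(d,p,.004))
for p in [(306,152),(341,152),(343.5,212),(305,212)]: print(onz(d,p,.044))
```

```text
(45, 105, 4) [356.3 112.9]
(-45, 105, 4) [288.5 113.1]
(36, -50, 61) [350.9 238.6]
(-36, -50, 61) [294.3 238.7]
(25, 60, 44) [342.8 150.1]
(-25, -20, 44) [303.3 212.1]
(85, -85, 187) [417.6 330.9]
(28, 43, 16) [343.4 160.7]
(-28, 43, 16) [301.6 160.8]
[ 0.46019868 -0.09575771  0.004     ]
[ 0.5489486  -0.10288865  0.004     ]
[ 0.47816787 -0.14206273  0.044     ]
[ 0.52111097 -0.1455138   0.044     ]
[ 0.5193871  -0.22319425  0.044     ]
[ 0.46946957 -0.21918896  0.044     ]
```

View pics/c2.png

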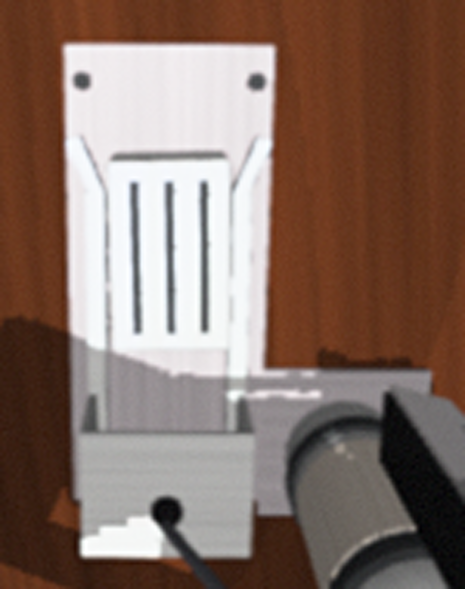

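```bash
python3 -m pendant '[{"dr":[0,0,0],"offset":[0.1,0,-4.5],"hand":9.4},{"dr":[0,0,0],"offset":[0,0,-4.5],"hand":9.4},{"dr":[0,0,0],"offset":[0,0,-4.5],"hand":9.4},{"dr":[0,0,0],"offset":[0,0,-3.5],"hand":9.4},{"dr":[0,0,0],"offset":[0,0,-2.9],"hand":9.4}]'
python3 -m pendant '[{"dr":[0,0,0],"offset":[0,0,0],"hand":9.4},{"dr":[0,0,0],"offset":[0,0,0],"hand":6},{"dr":[0,0,0],"offset":[0,0,0],"hand":4.5},{"dr":[0,0,0],"offset":[0,0,0],"hand":4.5},{"dr":[0,0,0],"offset":[0,0,0],"hand":4.5}]'
python3 -m pendant '[{"dr":[0,0,0],"offset":[0,0,0],"hand":4.5},{"dr":[0,0,0],"offset":[0,0,0],"hand":4.5},{"dr":[0,0,0],"offset":[0,0,0],"hand":4.5}]'
```

```text
clock: 2.15
tcp_pos: [0.4952, -0.1822, 0.0412]
tcp_rot: [-2.309, -2.127, 0.002]
contact_force: [-1.1, 0.3, -0.5]
gripper_width: 0.0937
grasp_force: 0.0
clock: 2.65
tcp_pos: [0.4985, -0.1822, 0.0452]
tcp_rot: [2.305, 2.129, 0.002]
contact_force: [0.2, 0.3, -0.8]
gripper_width: 0.0654
grasp_force: 0.0
clock: 2.95
tcp_pos: [0.4977, -0.1815, 0.044]
tcp_rot: [2.307, 2.132, 0.0]
contact_force: [-0.4, 0.5, 3.7]
gripper_width: 0.0499
grasp_force: 29.9
```

```bash
python3 -m pendant '[{"dr":[0,0,0],"offset":[0,0,0],"hand":4.5},{"dr":[0,0,0],"offset":[0,0,1.5],"hand":4.5},{"dr":[0,0,0],"offset":[0,0,2.5],"hand":4.5},{"dr":[0,0,0],"offset":[0,0,2],"hand":4.5},{"dr":[0,0,0],"offset":[-2,0,1],"hand":4.5}]'
python3 -m pendant '[{"dr":[0,0,0],"offset":[-3,0,0],"hand":4.5},{"dr":[0,0,0],"offset":[-3,0,0],"hand":4.5},{"dr":[0,0,0],"offset":[-2.8,0,0],"hand":4.5},{"dr":[0,0,0],"offset":[-1.5,0,-1],"hand":4.5},{"dr":[0,0,0],"offset":[0,0,-2],"hand":4.5}]'
python3 -m pendant '[{"dr":[0,0,0],"offset":[0,0,-2],"hand":4.5},{"dr":[0,0,0],"offset":[0,0,-1.2],"hand":4.5},{"dr":[0,0,0],"offset":[0,0,-0.6],"hand":4.5},{"dr":[0,0,0],"offset":[0,0,-0.2],"hand":4.5},{"dr":[0,0,0],"offset":[0,0,0],"hand":4.5}]'
```

```text
clock: 3.45
tcp_pos: [0.4798, -0.1823, 0.1153]
tcp_rot: [2.303, 2.13, 0.003]
contact_force: [0.7, -0.6, -2.1]
gripper_width: 0.0496
grasp_force: 29.9
clock: 3.95
tcp_pos: [0.373, -0.1814, 0.0835]
tcp_rot: [2.308, 2.13, -0.0]
contact_force: [0.5, -0.1, -2.3]
gripper_width: 0.05
grasp_force: 29.9
clock: 4.45
tcp_pos: [0.3743, -0.1814, 0.0434]
tcp_rot: [-2.307, -2.132, 0.0]
contact_force: [-0.2, -0.2, -1.6]
gripper_width: 0.0501
grasp_force: 29.9
```

```bash
python3 -m pendant '[{"dr":[0,0,0],"offset":[0,0,-0.2],"hand":4.5},{"dr":[0,0,0],"offset":[0,0,-0.15],"hand":4.5},{"dr":[0,0,0],"offset":[0,0,0],"hand":4.5},{"dr":[0,0,0],"offset":[0,0,0],"hand":4.5}]'
```

```text
clock: 4.85
tcp_pos: [0.3745, -0.1816, 0.0402]
tcp_rot: [2.307, 2.131, 0.0]
contact_force: [0.4, 0.3, -2.4]
gripper_width: 0.0497
grasp_force: 29.9
```

```bash
python3 -m pendant '[{"dr":[0,0,0],"offset":[0,0,-0.1],"hand":4.5},{"dr":[0,0,0],"offset":[0,0,0],"hand":4.5}]'
```

```text
clock: 5.05
tcp_pos: [0.3746, -0.1816, 0.04]
tcp_rot: [-2.307, -2.132, 0.0]
contact_force: [-2.6, 1.5, 7.8]
gripper_width: 0.0496
grasp_force: 29.9
```

```bash
python3 -m pendant '[{"dr":[0,0,0],"offset":[0,0,0],"hand":6},{"dr":[0,0,0],"offset":[0,0,0],"hand":9.4},{"dr":[0,0,0],"offset":[0,0,0],"hand":9.4},{"dr":[0,0,0],"offset":[0,0,2],"hand":9.4},{"dr":[0,0,0],"offset":[0,0,4],"hand":9.4}]'
python3 -m pendant '[{"dr":[0,0,0],"offset":[0,0,4.5],"hand":9.4},{"dr":[0,0,0],"offset":[0,0,4.5],"hand":9.4},{"dr":[0,0,5],"offset":[0.3,3.5,3],"hand":9.4},{"dr":[0,0,5],"offset":[0.3,3.5,0],"hand":9.4},{"dr":[0,0,5],"offset":[0.3,3.5,0],"hand":9.4}]'
python3 -m pendant '[{"dr":[0,0,5],"offset":[0.3,3.5,0],"hand":9.4},{"dr":[0,0,5],"offset":[0.3,3.5,0],"hand":9.4},{"dr":[0,0,5],"offset":[0.3,3.5,0],"hand":9.4},{"dr":[0,0,5],"offset":[0.3,3.5,0],"hand":9.4},{"dr":[0,0,5],"offset":[0.3,3.5,0],"hand":9.4}]'
python3 -m pendant '[{"dr":[0,0,5],"offset":[0.1,3.2,0],"hand":9.4},{"dr":[0,0,4],"offset":[0,3,0],"hand":9.4},{"dr":[0,0,0],"offset":[0,0,0],"hand":9.4},{"dr":[0,0,0],"offset":[0,0,0],"hand":9.4}]'
python3 - <<'E'
from h import *
s=ctrl.get_state();print(s['tcp_pos'],s['q'],R.from_rotvec(s['tcp_rot']).as_matrix()[:,0])
d=snap('wrist');f=d['frame']
c=f[60:330,200:480][:,:,::-1]; cv2.imwrite('pics/w2.png',cv2.resize(c,None,fx=2.2,fy=2.2,interpolation=cv2.INTER_CUBIC))
t=snap('top');cv2.imwrite('pics/t2.png',t['frame'][:,:,::-1])
E
```

```text
clock: 5.55
tcp_pos: [0.3717, -0.1795, 0.0968]
tcp_rot: [-2.302, -2.126, 0.002]
contact_force: [0.2, -1.0, -1.1]
gripper_width: 0.0862
grasp_force: 0.0
clock: 6.05
tcp_pos: [0.3842, -0.076, 0.2206]
tcp_rot: [2.005, 2.414, 0.002]
contact_force: [0.4, -0.1, -0.1]
gripper_width: 0.0936
grasp_force: 0.0
clock: 6.55
tcp_pos: [0.3982, 0.1, 0.2189]
tcp_rot: [1.434, 2.795, 0.0]
contact_force: [0.7, 0.5, -0.6]
gripper_width: 0.094
grasp_force: 0.0
clock: 6.95
tcp_pos: [0.399, 0.1607, 0.2187]
tcp_rot: [-1.214, -2.897, 0.001]
contact_force: [0.1, -0.6, 0.1]
gripper_width: 0.0939
grasp_force: 0.0
[0.39903222 0.16070678 0.21865876] [ 1.81561286e-01 -1.03583782e-01  1.88563478e+00 -5.95243109e-04
  1.36024166e+00 -5.95430245e-01] [-7.01226350e-01  7.12938705e-01 -8.92224820e-05]
```

View pics/w2.png

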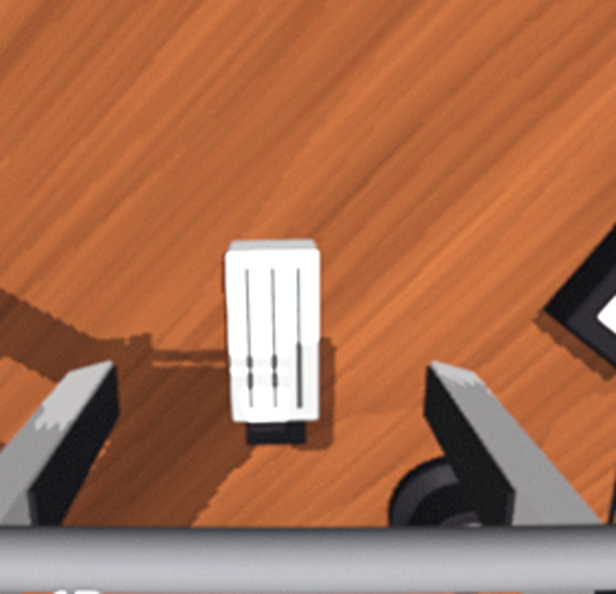

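The unit is straight below: its top face is at crop corners (224,251), (321,249), (319,419), (232,421), with the socket below it (toward -tool x) at (276,433).

Run:
```python
from h import *
d=snap('wrist')
P=np.array([onz(d,(u/2.2+200-.27,v/2.2+60-.27),.04)*1000 for u,v in [(224,251),(321,249),(319,419),(232,421)]])[:,:2]
b=(P[0]+P[1])/2;f=(P[2]+P[3])/2;v=f-b
print(P.round(),np.linalg.norm(v),np.linalg.norm(P[0]-P[1]),np.linalg.norm(P[2]-P[3]),np.degrees(np.arctan2(v[1],v[0])))
c=P.mean(0);print('centre',c,'grasp',c-35*v/np.linalg.norm(v))
```

```text
[[371. 152.]
 [408. 190.]
 [478. 119.]
 [443.  83.]] 100.07354959039006 52.28612826646777 50.58733742369646 -44.61444786886989
centre [425.12466965 135.90016694] grasp [400.20995582 160.48180715]
```

```bash
python3 -m pendant '[{"dr":[0,0,0.7],"offset":[0.1,0,-4.5],"hand":9.4},{"dr":[0,0,0],"offset":[0,0,-4.5],"hand":9.4},{"dr":[0,0,0],"offset":[0,0,-4.5],"hand":9.4},{"dr":[0,0,0],"offset":[0,0,-3],"hand":9.4},{"dr":[0,0,0],"offset":[0,0,-1.4],"hand":9.4}]'
python3 -m pendant '[{"dr":[0,0,0],"offset":[0,0,0],"hand":7},{"dr":[0,0,0],"offset":[0,0,0],"hand":4.5},{"dr":[0,0,0],"offset":[0,0,0],"hand":4.5},{"dr":[0,0,0],"offset":[0,0,0],"hand":4.5},{"dr":[0,0,0],"offset":[0,0,0],"hand":4.5}]'
python3 -m pendant '[{"dr":[0,0,0],"offset":[0,0,0],"hand":4.5},{"dr":[0,0,0],"offset":[0,0,0],"hand":4.5},{"dr":[0,0,0],"offset":[0,0,0],"hand":4.5}]'
```

```text
clock: 7.6
tcp_pos: [0.3978, 0.1589, 0.0369]
tcp_rot: [-1.2, -2.898, 0.005]
contact_force: [-1.2, 0.5, -0.3]
gripper_width: 0.0942
grasp_force: 0.0
clock: 8.1
tcp_pos: [0.4013, 0.1607, 0.041]
tcp_rot: [1.197, 2.902, 0.002]
contact_force: [-0.2, 0.4, 0.2]
gripper_width: 0.0571
grasp_force: 0.0
clock: 8.4
tcp_pos: [0.4008, 0.1607, 0.0406]
tcp_rot: [1.198, 2.904, 0.001]
contact_force: [-2.6, -0.1, 6.5]
gripper_width: 0.0499
grasp_force: 30.0
```

```bash
python3 -m pendant '[{"dr":[0,0,0],"offset":[0,0,1.5],"hand":4.5},{"dr":[0,0,0],"offset":[0,0,2.5],"hand":4.5},{"dr":[0,0,0],"offset":[0,0,2.5],"hand":4.5},{"dr":[0,0,-5],"offset":[1,-1.8,0],"hand":4.5},{"dr":[0,0,-5],"offset":[1,-1.8,0],"hand":4.5}]'
python3 -m pendant '[{"dr":[0,0,-5],"offset":[1.1,-1.8,0],"hand":4.5},{"dr":[0,0,-5],"offset":[1.1,-1.8,0],"hand":4.5},{"dr":[0,0,-5],"offset":[1.1,-1.8,0],"hand":4.5},{"dr":[0,0,-5],"offset":[1.1,-1.8,0],"hand":4.5},{"dr":[0,0,-5],"offset":[1.1,-1.8,0],"hand":4.5}]'
python3 -m pendant '[{"dr":[0,0,-5],"offset":[1.1,-1.8,0],"hand":4.5},{"dr":[0,0,-5],"offset":[1.1,-1.8,0],"hand":4.5},{"dr":[0,0,-4.7],"offset":[1.1,-1.6,0],"hand":4.5},{"dr":[0,0,0],"offset":[0,0,0],"hand":4.5},{"dr":[0,0,0],"offset":[0,0,0],"hand":4.5}]'
python3 - <<'E'
from h import *
s=ctrl.get_state();x=R.from_rotvec(s['tcp_rot']).as_matrix()[:,0];print(s['tcp_pos'],np.degrees(np.arctan2(x[1],x[0])))
d=snap('wrist');t=snap('top')
a=cv2.resize(d['frame'][60:330,200:420],None,fx=2.2,fy=2.2,interpolation=cv2.INTER_CUBIC)
b=cv2.resize(t['frame'][180:290,300:480],None,fx=1.7,fy=1.7,interpolation=cv2.INTER_CUBIC)
im=np.zeros((594,800,3),np.uint8);im[:a.shape[0],:a.shape[1]]=a;im[:b.shape[0],484:484+b.shape[1]]=b
cv2.imwrite('pics/w3.png',im[:,:,::-1])
E
```

```text
clock: 8.9
tcp_pos: [0.4206, 0.1246, 0.1054]
tcp_rot: [1.449, 2.786, 0.001]
contact_force: [0.4, -0.2, -2.5]
gripper_width: 0.0498
grasp_force: 30.0
clock: 9.4
tcp_pos: [0.4749, 0.034, 0.1041]
tcp_rot: [-2.019, -2.405, 0.001]
contact_force: [-0.1, 1.3, -1.7]
gripper_width: 0.0498
grasp_force: 30.0
clock: 9.9
tcp_pos: [0.5075, -0.0172, 0.1041]
tcp_rot: [-2.306, -2.131, 0.001]
contact_force: [-0.5, -0.6, -2.1]
gripper_width: 0.0498
grasp_force: 30.0
[ 0.50745577 -0.0171857   0.10412794] 85.48830811937202
```

View pics/w3.png

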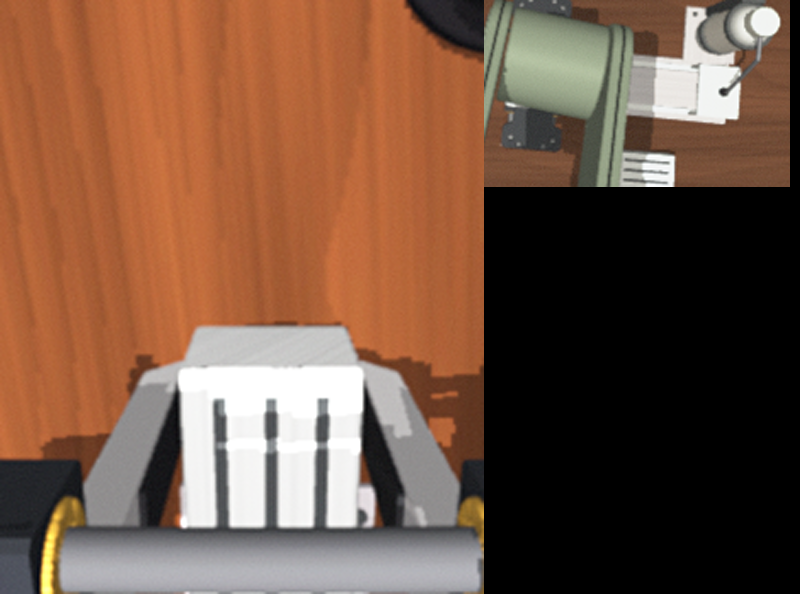

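The unit is held straight; the plate's end corners show at crop (181,487) and (374,487). The set-down case lies flat off the station. Next I check the lateral alignment.

Run:
```python
from h import *
s=ctrl.get_state();d=snap('wrist')
A,B=[onz(d,(u/2.2+200-.27,487/2.2+60-.27),.004)*1000 for u in(181,374)]
U=[onz(d,(u/2.2+200-.27,368/2.2+60-.27),.1035)*1000 for u in(180,363)]
t=np.radians(-4.5);X=np.array([np.cos(t),np.sin(t)]);Y=np.array([-X[1],X[0]])
O=np.array([494.5,-201.3]);f=lambda p:np.round([(p[:2]-O)@X,(p[:2]-O)@Y],1)
print(A.round(1),B.round(1),f(A),f(B),'unit back',f(U[0]),f(U[1]),'tcp',f(s['tcp_pos']*1000))
```

```text
[459.5 -94.1   4. ] [ 548.2 -101.     4. ] [-43.3 104.1] [ 45.7 104.2] unit back [-25.9 200.9] [ 22.9 201. ] tcp [ -1.8 185.1]
```

```bash
python3 -m pendant '[{"dr":[0,0,0],"offset":[0.25,0,-2.5],"hand":4.5},{"dr":[0,0,0],"offset":[0,0,-2],"hand":4.5},{"dr":[0,0,0],"offset":[0,0,-1],"hand":4.5},{"dr":[0,0,0],"offset":[0,0,-0.35],"hand":4.5},{"dr":[0,0,0],"offset":[0,0,0],"hand":4.5}]'
python3 -m pendant '[{"dr":[0,0,0],"offset":[-0.08,-1,0],"hand":4.5},{"dr":[0,0,0],"offset":[-0.08,-1,0],"hand":4.5},{"dr":[0,0,0],"offset":[-0.08,-1,0],"hand":4.5},{"dr":[0,0,0],"offset":[-0.08,-1,0],"hand":4.5},{"dr":[0,0,0],"offset":[-0.08,-1,0],"hand":4.5}]'
```

```text
clock: 10.55
tcp_pos: [0.5106, -0.0171, 0.0463]
tcp_rot: [-2.306, -2.132, 0.001]
contact_force: [0.1, 0.0, -1.5]
gripper_width: 0.0499
grasp_force: 30.0
clock: 11.05
tcp_pos: [0.5069, -0.0687, 0.0467]
tcp_rot: [2.308, 2.131, 0.0]
contact_force: [-1.0, 0.6, -2.0]
gripper_width: 0.0498
grasp_force: 30.0
```

```bash
python3 -m pendant '[{"dr":[0,0,0],"offset":[-0.08,-0.8,0],"hand":4.5},{"dr":[0,0,0],"offset":[-0.08,-1,0],"hand":4.5},{"dr":[0,0,0],"offset":[-0.08,-1,0],"hand":4.5},{"dr":[0,0,0],"offset":[0,0,0],"hand":4.5}]'
```

```text
clock: 11.45
tcp_pos: [0.5045, -0.0968, 0.0465]
tcp_rot: [2.309, 2.13, -0.0]
contact_force: [0.0, -0.3, -2.0]
gripper_width: 0.0497
grasp_force: 30.0
```

```bash
python3 -m pendant '[{"dr":[0,0,0],"offset":[-0.08,-1,-0.1],"hand":4.5},{"dr":[0,0,0],"offset":[-0.12,-1.5,0],"hand":4.5},{"dr":[0,0,0],"offset":[-0.12,-1.5,0],"hand":4.5},{"dr":[0,0,0],"offset":[-0.08,-1,0],"hand":4.5},{"dr":[0,0,0],"offset":[0,0,0],"hand":4.5}]'
python3 -m pendant '[{"dr":[0,0,0],"offset":[-0.08,-1,0],"hand":4.5},{"dr":[0,0,0],"offset":[-0.08,-1,0],"hand":4.5},{"dr":[0,0,0],"offset":[-0.08,-1,0],"hand":4.5},{"dr":[0,0,0],"offset":[-0.04,-0.5,0],"hand":4.5},{"dr":[0,0,0],"offset":[0,0,0],"hand":4.5}]'
```

```text
clock: 11.95
tcp_pos: [0.5006, -0.1473, 0.0456]
tcp_rot: [2.309, 2.129, 0.0]
contact_force: [-0.6, 0.8, -2.0]
gripper_width: 0.0498
grasp_force: 30.0
clock: 12.45
tcp_pos: [0.4977, -0.1813, 0.0455]
tcp_rot: [2.309, 2.13, 0.0]
contact_force: [0.0, -0.2, -1.0]
gripper_width: 0.0496
grasp_force: 30.0
```

```bash
python3 -m pendant '[{"dr":[0,0,0],"offset":[-0.03,-0.4,-0.05],"hand":4.5},{"dr":[0,0,0],"offset":[-0.03,-0.4,0],"hand":4.5},{"dr":[0,0,0],"offset":[-0.02,-0.3,0],"hand":4.5},{"dr":[0,0,0],"offset":[0,0,0],"hand":4.5}]'
python3 -m pendant '[{"dr":[0,0,0],"offset":[-0.02,-0.2,0],"hand":4.5},{"dr":[0,0,0],"offset":[0,0,0],"hand":4.5}]'
python3 -m pendant '[{"dr":[0,0,0],"offset":[-0.02,-0.2,0],"hand":4.5},{"dr":[0,0,0],"offset":[0,0,0],"hand":4.5}]'
```

```text
clock: 12.85
tcp_pos: [0.4969, -0.1918, 0.045]
tcp_rot: [2.308, 2.131, -0.0]
contact_force: [-0.5, -0.2, -1.7]
gripper_width: 0.0502
grasp_force: 30.0
clock: 13.05
tcp_pos: [0.4966, -0.1935, 0.0449]
tcp_rot: [2.308, 2.132, -0.0]
contact_force: [1.5, -0.1, -1.6]
gripper_width: 0.05
grasp_force: 30.0
clock: 13.25
tcp_pos: [0.4964, -0.1956, 0.045]
tcp_rot: [2.308, 2.132, -0.0]
contact_force: [1.0, -0.2, -1.1]
gripper_width: 0.0497
grasp_force: 30.0
```

```bash
python3 -m pendant '[{"dr":[0,0,0],"offset":[-0.02,-0.15,0],"hand":4.5},{"dr":[0,0,0],"offset":[0,0,0],"hand":4.5}]'
python3 -m pendant '[{"dr":[0,0,0],"offset":[-0.01,-0.15,0],"hand":4.5},{"dr":[0,0,0],"offset":[0,0,0],"hand":4.5}]'
```

```text
clock: 13.45
tcp_pos: [0.4962, -0.1971, 0.045]
tcp_rot: [2.308, 2.132, -0.0]
contact_force: [-0.2, -0.2, -2.1]
gripper_width: 0.0499
grasp_force: 30.0
clock: 13.65
tcp_pos: [0.4961, -0.1982, 0.0449]
tcp_rot: [-2.307, -2.131, -0.001]
contact_force: [1.1, 1.2, -1.0]
gripper_width: 0.0495
grasp_force: 30.0
```

```bash
python3 -m pendant '[{"dr":[0,0,0],"offset":[-0.01,-0.1,0],"hand":4.5},{"dr":[0,0,0],"offset":[0,0,0],"hand":4.5}]'
```

```text
clock: 13.85
tcp_pos: [0.4961, -0.1983, 0.0449]
tcp_rot: [-2.307, -2.13, -0.002]
contact_force: [1.2, 4.8, 0.2]
gripper_width: 0.0499
grasp_force: 30.0
```

```bash
python3 -m pendant '[{"dr":[0,0,0],"offset":[0,0,-0.05],"hand":4.5},{"dr":[0,0,0],"offset":[0,0,0],"hand":4.5}]'
python3 -m pendant '[{"dr":[0,0,0],"offset":[-0.01,-0.15,0],"hand":4.5},{"dr":[0,0,0],"offset":[0,0,0],"hand":4.5}]'
```

```text
clock: 14.05
tcp_pos: [0.4961, -0.1983, 0.0447]
tcp_rot: [-2.307, -2.131, -0.002]
contact_force: [-0.6, 5.2, 1.4]
gripper_width: 0.0498
grasp_force: 30.0
clock: 14.25
tcp_pos: [0.4962, -0.1984, 0.0447]
tcp_rot: [-2.306, -2.129, -0.005]
contact_force: [1.5, 10.1, 3.4]
gripper_width: 0.0501
grasp_force: 30.0
```

```bash
python3 -m pendant '[{"dr":[0,0,0],"offset":[0,0,0],"hand":5.6},{"dr":[0,0,0],"offset":[0,0,0],"hand":7},{"dr":[0,0,0],"offset":[0,0,0],"hand":7},{"dr":[0,0,0],"offset":[0,0,2],"hand":7},{"dr":[0,0,0],"offset":[0,0,3.5],"hand":7}]'
python3 -m pendant '[{"dr":[0,0,0],"offset":[0.16,2.2,0],"hand":3},{"dr":[0,0,0],"offset":[0.16,2.3,0],"hand":0},{"dr":[0,0,0],"offset":[0,0,0],"hand":0},{"dr":[0,0,0],"offset":[0,0,0],"hand":0},{"dr":[0,0,0],"offset":[0,0,0],"hand":0}]'
python3 -m pendant '[{"dr":[0,0,0],"offset":[0,0,-2],"hand":0},{"dr":[0,0,0],"offset":[0,0,-2],"hand":0},{"dr":[0,0,0],"offset":[0,0,-1.5],"hand":0},{"dr":[0,0,0],"offset":[-0.08,-1,0],"hand":0},{"dr":[0,0,0],"offset":[0,0,0],"hand":0}]'
```

```text
clock: 14.75
tcp_pos: [0.4936, -0.2002, 0.0974]
tcp_rot: [-2.304, -2.127, 0.004]
contact_force: [0.3, -0.9, 0.8]
gripper_width: 0.0701
grasp_force: 0.0
clock: 15.25
tcp_pos: [0.4991, -0.1569, 0.0994]
tcp_rot: [2.308, 2.131, -0.001]
contact_force: [0.2, 0.2, 0.8]
gripper_width: 0.0337
grasp_force: 0.0
clock: 15.75
tcp_pos: [0.4984, -0.1679, 0.0445]
tcp_rot: [2.309, 2.129, -0.001]
contact_force: [0.5, 1.2, 0.1]
gripper_width: 0.0006
grasp_force: 0.0
```

```bash
python3 -m pendant '[{"dr":[0,0,0],"offset":[-0.04,-0.5,0],"hand":0},{"dr":[0,0,0],"offset":[0,0,0],"hand":0}]'
python3 -m pendant '[{"dr":[0,0,0],"offset":[-0.02,-0.2,0],"hand":0},{"dr":[0,0,0],"offset":[0,0,0],"hand":0}]'
python3 -m pendant '[{"dr":[0,0,0],"offset":[-0.02,-0.2,0],"hand":0},{"dr":[0,0,0],"offset":[0,0,0],"hand":0}]'
```

```text
clock: 15.95
tcp_pos: [0.4988, -0.1724, 0.0456]
tcp_rot: [2.307, 2.129, 0.001]
contact_force: [-1.1, 0.0, -0.0]
gripper_width: 0.0001
grasp_force: 0.0
clock: 16.15
tcp_pos: [0.4981, -0.1732, 0.045]
tcp_rot: [2.307, 2.131, 0.001]
contact_force: [0.8, 0.8, 0.3]
gripper_width: 0.0005
grasp_force: 0.0
clock: 16.35
tcp_pos: [0.498, -0.1734, 0.0449]
tcp_rot: [-2.307, -2.13, -0.004]
contact_force: [0.9, 4.5, 4.1]
gripper_width: 0.0006
grasp_force: 2.7
```

```bash
python3 -m pendant '[{"dr":[0,0,0],"offset":[-0.02,-0.25,0],"hand":0},{"dr":[0,0,0],"offset":[0,0,0],"hand":0}]'
python3 -m pendant '[{"dr":[0,0,0],"offset":[0.08,1.2,0],"hand":0},{"dr":[0,0,0],"offset":[0,0,4],"hand":0},{"dr":[0,0,0],"offset":[0,0,4.5],"hand":0},{"dr":[0,0,0],"offset":[0,0,4.5],"hand":0},{"dr":[0,0,0],"offset":[0,0,4.5],"hand":0}]'
python3 -m pendant '[{"dr":[0,0,0],"offset":[0,0,4.5],"hand":0},{"dr":[0,0,0],"offset":[0,0,0],"hand":0},{"dr":[0,0,0],"offset":[0,0,0],"hand":0}]'
python3 - <<'E'
from h import *
s=ctrl.get_state();print(s['tcp_pos'])
d=snap('wrist');t=snap('scene')
a=cv2.resize(d['frame'][100:400,230:480],None,fx=1.9,fy=1.9,interpolation=cv2.INTER_CUBIC)
b=cv2.resize(t['frame'][220:350,170:320],None,fx=2.1,fy=2.1,interpolation=cv2.INTER_CUBIC)
im=np.zeros((600,800,3),np.uint8);im[:a.shape[0],:a.shape[1]]=a;im[:b.shape[0],480:480+b.shape[1]]=b
cv2.imwrite('pics/w4.png',im[:,:,::-1])
E
```

```text
clock: 16.55
tcp_pos: [0.498, -0.1736, 0.045]
tcp_rot: [-2.305, -2.127, -0.009]
contact_force: [2.0, 12.1, 6.2]
gripper_width: 0.0005
grasp_force: 6.1
clock: 17.05
tcp_pos: [0.4976, -0.1652, 0.2209]
tcp_rot: [2.307, 2.132, -0.002]
contact_force: [0.9, -1.1, 0.5]
gripper_width: 0.0006
grasp_force: 0.0
clock: 17.35
tcp_pos: [0.4986, -0.1657, 0.2657]
tcp_rot: [2.305, 2.13, 0.001]
contact_force: [-1.1, -0.2, -0.4]
gripper_width: 0.0003
grasp_force: 0.0
[ 0.49860559 -0.16572716  0.26566038]
```

View pics/w4.png

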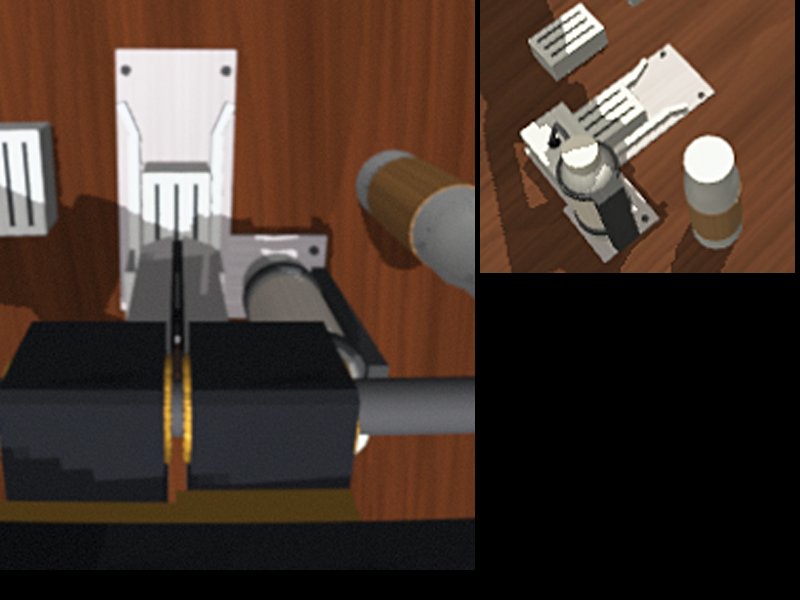

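```bash
python3 -m pendant '[{"dr":[0,0,0],"offset":[1.85,-3.2,0],"hand":0},{"dr":[0,0,0],"offset":[1.85,-3.2,0],"hand":0},{"dr":[0,0,0],"offset":[1.85,-3.2,0],"hand":0},{"dr":[0,0,0],"offset":[1.85,-3.2,0],"hand":0},{"dr":[0,0,0],"offset":[0,0,0],"hand":0}]'
python3 - <<'E'
from h import *
# the previous pose: rebuild camera pose from image taken there
d=snap('wrist');T=np.eye(4);T[:3,:3]=R.from_rotvec([2.305,2.13,.001]).as_matrix();T[:3,3]=[.49861,-.16573,.26566]
e=dict(d);e['T']=T@d['T_tool_cam']
P=lambda u,v,z:(onz(e,(u/1.9+230-.24,v/1.9+100-.24),z)*1000)[:2]
A,B=P(115,49,.004),P(237,49,.004);C,D=P(142,172,.044),P(211,172,.044)
print(A,B,C,D,'plate end to unit rear',((A+B-C-D)/2)@[.0785,.997],'expect 85')
E
python3 -m pendant '[{"dr":[0,0,0],"offset":[0,0,-2.5],"hand":0},{"dr":[0,0,0],"offset":[0,0,-2],"hand":0},{"dr":[0,0,0],"offset":[0,0,-0.7],"hand":0},{"dr":[0,0,0],"offset":[0,0,0],"hand":0},{"dr":[0,0,0],"offset":[0,0,0],"hand":0}]'
```

```text
clock: 17.95
tcp_pos: [0.5718, -0.2964, 0.2598]
tcp_rot: [-2.307, -2.125, 0.004]
contact_force: [0.2, -0.2, 0.1]
gripper_width: 0.0004
grasp_force: 0.0
[458.87527876 -93.89203893] [ 549.72731125 -101.14214956] [ 473.24815808 -180.08859156] [ 522.41328525 -184.04206699] plate end to unit rear 84.80253033480112 expect 85
clock: 18.5
tcp_pos: [0.5723, -0.293, 0.213]
tcp_rot: [2.306, 2.132, 0.0]
contact_force: [0.2, -1.0, 0.2]
gripper_width: 0.0005
grasp_force: 0.0
```

The unit is home: plate end to unit rear measures 84.8 mm against 85 expected. Next, the cap.

```bash
python3 -m pendant '[{"dr":[0,0,0],"offset":[0,0,-0.4],"hand":0},{"dr":[0,0,0],"offset":[0,0,-0.3],"hand":0},{"dr":[0,0,0],"offset":[0,0,0],"hand":0}]'
python3 -m pendant '[{"dr":[0,0,0],"offset":[0,0,-0.3],"hand":0},{"dr":[0,0,0],"offset":[0,0,-0.15],"hand":0},{"dr":[0,0,0],"offset":[0,0,0],"hand":0}]'
python3 -m pendant '[{"dr":[0,0,0],"offset":[0,0,-0.15],"hand":0},{"dr":[0,0,0],"offset":[0,0,0],"hand":0}]'
```

```text
clock: 18.8
tcp_pos: [0.573, -0.2938, 0.2068]
tcp_rot: [2.306, 2.13, 0.002]
contact_force: [0.5, -0.3, 4.1]
gripper_width: 0.0004
grasp_force: 2.1
clock: 19.1
tcp_pos: [0.5731, -0.2938, 0.2027]
tcp_rot: [2.306, 2.13, 0.002]
contact_force: [0.6, 0.6, 7.4]
gripper_width: 0.0007
grasp_force: 3.3
clock: 19.3
tcp_pos: [0.5731, -0.2939, 0.2014]
tcp_rot: [2.305, 2.13, 0.002]
contact_force: [0.1, 0.5, 7.4]
gripper_width: 0.0004
grasp_force: 3.7
```

```bash
python3 -m pendant '[{"dr":[0,0,0],"offset":[0,0,-0.15],"hand":0},{"dr":[0,0,0],"offset":[0,0,-0.1],"hand":0},{"dr":[0,0,0],"offset":[0,0,0],"hand":0}]'
```

```text
clock: 19.6
tcp_pos: [0.5731, -0.2939, 0.2012]
tcp_rot: [2.305, 2.129, 0.002]
contact_force: [-3.3, 2.1, 13.8]
gripper_width: -0.0
grasp_force: 7.0
```

```bash
python3 -m pendant '[{"dr":[0,0,0],"offset":[0,0,0],"hand":0},{"dr":[0,0,0],"offset":[0,0,1],"hand":0},{"dr":[0,0,0],"offset":[0,0,2],"hand":0},{"dr":[0,0,0],"offset":[0,0,4],"hand":0},{"dr":[0,0,0],"offset":[-2,-3,1],"hand":0}]'
python3 -m pendant '[{"dr":[0,0,0],"offset":[-3,-3.5,0],"hand":0},{"dr":[0,0,0],"offset":[-3,-3.5,0],"hand":0},{"dr":[0,0,0],"offset":[-3,-3.5,0],"hand":0},{"dr":[0,0,0],"offset":[-3,-3.5,0],"hand":0},{"dr":[0,0,0],"offset":[0,0,0],"hand":0}]'
python3 - <<'E'
from h import *
t=snap('top');s=snap('scene')
a=cv2.resize(t['frame'][120:300,150:480],None,fx=2.2,fy=2.2,interpolation=cv2.INTER_CUBIC)
b=cv2.resize(s['frame'][200:350,160:440],None,fx=1.3,fy=1.3,interpolation=cv2.INTER_CUBIC)
im=np.zeros((600,800,3),np.uint8);im[:a.shape[0],:a.shape[1]]=a;im[398:398+b.shape[0],:b.shape[1]]=b
cv2.imwrite('pics/f.png',im[:,:,::-1])
E
```

```text
clock: 20.1
tcp_pos: [0.5553, -0.3219, 0.2816]
tcp_rot: [2.297, 2.134, 0.004]
contact_force: [-0.5, -1.5, 0.4]
gripper_width: 0.0005
grasp_force: 0.0
clock: 20.6
tcp_pos: [0.4277, -0.4676, 0.2761]
tcp_rot: [-2.314, -2.123, 0.004]
contact_force: [0.2, 0.2, 0.4]
gripper_width: 0.0007
grasp_force: 0.0
```

View pics/f.png

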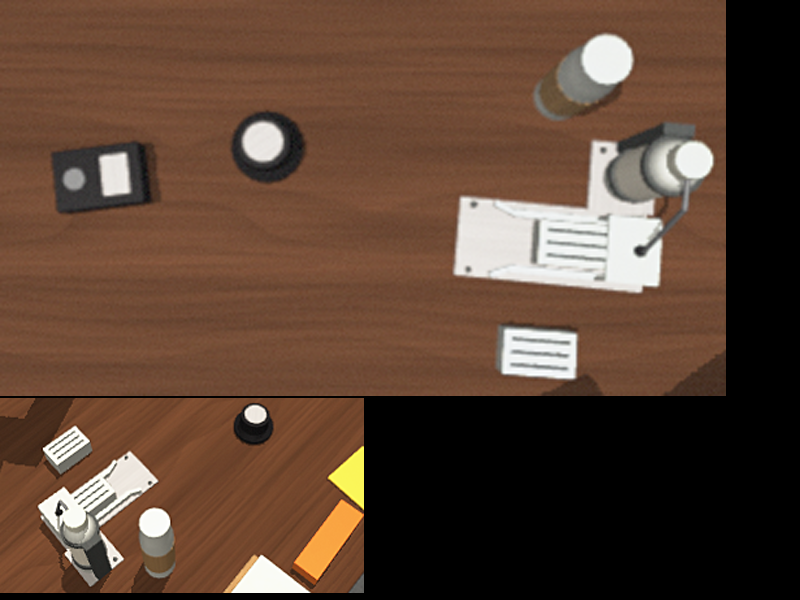

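The final view shows the unit in the channel under the hood (537–607, 243), the case flat on the bench (538,352), the cap back up (693,160), and the bystanders where they were.

```bash
python3 -c "
from plant import ctrl
print(ctrl.hand_in())"
```

```text
the job is handed in; nothing more can be done
None
```

Job handed in at about 21 s of the 61 s allowed: the case is flat on the bench off the station, the unit is fully home against the end stop, the cap was then pressed all the way down and sprang back, and the black box, loudspeaker and loose can look undisturbed in the final picture.

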